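# Third hand: hold a bulkhead connector housing down on its panel cutout

## Robot

A 6-joint arm with a two-finger parallel gripper is mounted at the origin on the work surface. World frame = base frame: x ahead of the robot, y to its left, z up, the work surface at z = 0. Lengths are in mm, angles in rad, forces in N, time in s.
With the tool pointing down it reaches from about 350 to 725 mm from the base axis. Payload 4.3 kg.
Tool frame: the origin (TCP) lies on the centre line of the jaws, within the pads' length; the fingertips stand 19 mm ahead of it and the grasp point (between the pads) is the TCP (bot.tip_reach is the distance from the TCP to the fingertips, in mm); z points along the fingers, y is the line along which they close (so a half turn about z gives the same grasp; the last joint's range is limited). The gripper opens to 85 mm and grips with 20 to 120 N. Pads are 22 mm wide; open, the fingers measure 114 mm over their backs; the gripper's body (76 mm by 85 mm) begins 54 mm behind the grasp point. The pads swing forward as they close: fully open they stand 13 mm farther back than shut.
Start: joints at [-1.33, 0.377, 0.081, 1.274, 0, 1.46], TCP at [197.61, -540.014, 250.329] pointing down, gripper open.
Joint ranges: [-2.72, 2.72], [-0.84, 1.66], [-1.02, 1.22], [-1.77, 2.12], [-1.37, 1.28], [-3.14, 3.14]. Speed limits (rad/s): [2.57, 2.57, 3.14, 3.14, 3.14, 3.14].

## Interface

Orientations are given as a unit quaternion [x, y, z, w].
In Python, from cell import telemetry, imaging, job_done, bot gives the robot as it stands.
- The arm moves only by the tool servo_tool, never from a script. Its argument "motion" is a list of rows, each an object with "translation": the shift along the world's x, y, z in mm, a list of three; "twist": the turn about the world's z in degrees; "grip": the closure in counts, from 0 (fully open) to 255 (shut). A call has 1 to 8 rows; each row shifts and turns the commanded pose from where the row before left it; what a row does not reach is not made up. A row lasts 1/10 s, in which the tool goes at most 50 mm and 8.59 degrees, less where a joint would pass 70% of its speed; a pose out of reach is approached as far as the arm can. A call with a gripper value outside its range is refused whole. The fingers move at their own pace and stop on an object; "newtons" is the grip in N (left out, the last holds). Time passes only in rows, so rows that do not move let the fingers close. It gives the time, the measured TCP pose, the force, the opening and the grip force at its end, in the units of the state.
- telemetry.observe(): the state, without advancing time (a new reading comes with each control period).
- imaging.capture(name): name is "scene" or "top" or "wrist"; returns the picture (384x512x3 uint8, red, green, blue); there is no depth.
- imaging.get_calibration(name): a dict with "fx", "fy", "cx", "cy" (pixels), "rvec" (rotation vector, rad) and "tvec" (3), from world to camera coordinates, as OpenCV has them; the wrist camera has in their place "hand_eye" (4x4, takes a point from camera to tool coordinates, whose origin is the TCP and whose axes are the flange's). Camera axes: x right, y down, z forward; pixel columns grow to the right and rows downward; lengths in mm; the calibration is good to about 2 mm. The wrist camera is an equidistant fisheye: a pixel r from the principal point sees the ray r / f radians off the axis. A picture is of the moment at which its call begins: read the wrist's pose just before it. get_calibration takes no time and is no camera call.
- job_done(): hands the job in; it is judged then, once.
The state is a dict: "time_s": time; "joint_pos": joint angles; "joint_velocities": joint speeds; "joint_efforts": joint torques, N m; "eef_pos": TCP position; "tool_rot": TCP orientation; "contact_force": force on the tool from outside, world axes, zero at the start; "ft_torque": the same for the moment, N m; "grip_width": finger opening in mm; "gripper_force": force on a finger pad.
Only numpy, scipy, OpenCV 4.12 (cv2) and the standard library are available. Lean on these libraries where they do the work, as an engineer would, in place of code of your own. Each camera call takes 0.05 s, during which the arm holds its last target. There are 200 camera calls.

## Task

Pick up the grey connector housing, lower it gently onto the roof of the white control box so that its insert goes down through the rectangular cutout and the flange lies flat all round, and press it straight down with a steady push of about 10 newtons, so that I can put the screws in from inside the box. Keep that push for at least three seconds and finish still holding the housing pressed down: do not let go or ease off. Leave the hood, the solder reel, the screwdriver and the dish of screws where they are.

Things in the scene. Friction and masses are not known exactly. Their poses are not given: they have to be found in the camera images.
- housing_mid (a point): Centre of the loose grey die-cast connector housing (0.18 to 0.28 kg), 25 mm above its underside, 25 mm below the rim of its shell. Its y runs along it, z up; it is the same after half a turn. Grip it across x by the long walls of its shell: 42 mm (x) by 74 mm (y), from 5 mm below this point to 25 mm above it. It starts upright on the bench, standing on its insert.
- housing_seat (a point): Centre of the flange's underside (black seal) on the same housing, 10 mm below its centre. The flange is 44 mm (x) by 100 mm (y), 5 mm thick. Below it the white insert hangs down 15 mm: 32 by 62 mm, its lowest 6 mm sloping in to 26 by 56 mm. Seated, this point is level with the cutout's. At both ends (y = +-42 mm) a fixed locking lever 20 mm wide stands up to 48 mm above this point.
- cutout (a point): Centre of the rectangular cutout in the white control box's roof, at its upper face (140 mm above the bench). 36 mm (x) by 66 mm (y), through 3 mm rigid sheet, hollow below; z up. The housing's insert fits either way round with 2 mm of play on each side. Pressed on it the roof does not give.
- enclosure: The white steel control box, fixed, 200 mm (x) by 280 mm (y) by 140 mm high; origin at the centre of its underside, x towards its open front (facing away from the robot), y along its width. The cutout is 45 mm off the middle of the roof, towards +y.
- hood: Grey connector hood, 43 x 73 x 52 mm, closed on top with a round black cable gland at one end (no flange, no levers); stands on the bench about 135 mm from the housing on its +x side. Origin at the centre of its underside. Leave alone.
- reel: Reel of solder, 62 mm diameter, 50 mm high, standing on its end at the far side of the bench. Origin at the centre of its underside. Leave alone.
- screwdriver: Black-handled screwdriver, 200 mm long, lying at the far side of the bench. Origin under its middle. Leave alone.
- screw_dish: Clear open dish of screws, 60 x 80 x 18 mm, standing on the roof of the control box on the half away from the cutout. Origin at the centre of its underside. Leave alone.
There are look-alikes about, which are no part of the job. Leave any pink or turquoise look-alike of the part that bears housing_mid alone.

How it is judged:
By the outcome, as a careful person would: the job done as asked, in the order asked, and still so for the second after the job is handed in, while the arm keeps its last pose, push and grip.
It also fails if it takes over 48 s, if anything falls off the work surface, if the arm or the gripper's body presses on something with over 40 N, if the wrist force passes 120 N, or if a joint passes its speed limit or range.

## Working session

There is one attempt and no reset: what is moved stays moved. The work goes in short steps, Python scripts to look and compute and a tool call to move; the robot and the scene stay as the last step left them, time stands still between calls to the robot, and variables do not carry over. Pictures are saved under pics/ and viewed, at most 10 in all, crops included, and the job is handed in when it is done.

Besides the shell and the picture viewer there is one more tool, called after "Emit:" in YAML: its name, and indented under it one key for each argument. servo_tool: Moves the arm, as the interface text tells. Its arguments: {"type":"object","properties":{"motion":{"type":"array"},"newtons":{"type":"number"}},"required":["motion"]}

```bash
ls; mkdir -p pics; python3 - <<'E'
from cell import telemetry, imaging, bot
import cv2, numpy as np
ims=[imaging.capture(n) for n in("scene","top")]
for n,i in zip(("scene","top"),ims):
    cv2.imwrite(f"pics/{n}0.png",i[:,:,::-1]); c=imaging.get_calibration(n)
    R=cv2.Rodrigues(np.array(c["rvec"]))[0]; print(n,c,(-R.T@np.array(c["tvec"]).ravel()).round())
print(imaging.get_calibration("wrist"))
print(telemetry.observe())
E
```

```text
pics
scene {'fx': 434.57140044364326, 'fy': 434.57140044364326, 'cx': 253.11981549614728, 'cy': 187.7535241823751, 'rvec': array([ 2.02643577,  1.16980214, -0.56689527]), 'tvec': array([-247.82282275, -254.48510804, 1639.65720683])} [1363. -466.  860.]
top {'fx': 496.146515782089, 'fy': 496.146515782089, 'cx': 257.57989544915597, 'cy': 193.80178022973308, 'rvec': array([ 2.17280471, -2.04464425,  0.20175355]), 'tvec': array([ -62.25281474,  585.58704038, 1312.60886745])} [ 313.  -51. 1403.]
{'fx': 297.3186396354542, 'fy': 297.3186396354542, 'cx': 251.73683271840494, 'cy': 187.84033455383775, 'hand_eye': array([[ 1.21769693e-03, -9.60057439e-01, -2.79800342e-01,
         6.98174534e+01],
       [ 9.99998044e-01,  7.32894189e-04,  1.83728877e-03,
         9.64882267e-01],
       [-1.55883871e-03, -2.79802032e-01,  9.60056453e-01,
        -1.23334140e+02],
       [ 0.00000000e+00,  0.00000000e+00,  0.00000000e+00,
         1.00000000e+00]])}
{'time_s': 0.1, 'joint_pos': array([-1.33029192e+00,  3.78002684e-01,  7.97816936e-02,  1.27439666e+00,
        2.30982223e-05,  1.46050437e+00]), 'joint_velocities': array([ 0.0016281 , -0.00389017,  0.00271065, -0.00014788,  0.00019264,
       -0.00038833]), 'joint_efforts': array([ 1.29983848e-03, -4.64692390e+01,  2.70583409e+01,  1.20897856e-02,
       -1.11790550e-04, -4.01928730e-06]), 'eef_pos': array([ 197.48281292, -539.44641071,  249.45562955]), 'tool_rot': array([ 9.84656727e-01,  1.74500144e-01, -4.77233047e-05, -9.09484843e-04]), 'contact_force': array([0.65615333, 0.04561221, 0.11308541]), 'ft_torque': array([-0.05468819, -0.01074034,  0.01515225]), 'gripper_force': 0.0, 'grip_width': 85.55273293784497}
```

View pics/scene0.png

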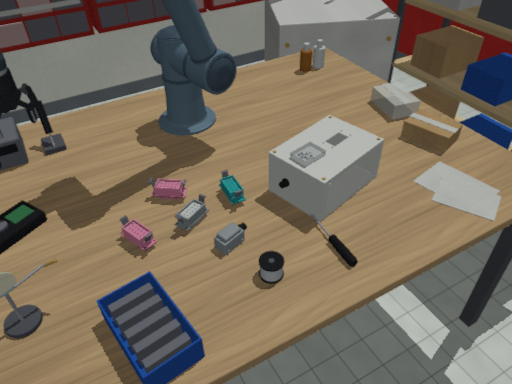

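View pics/top0.png

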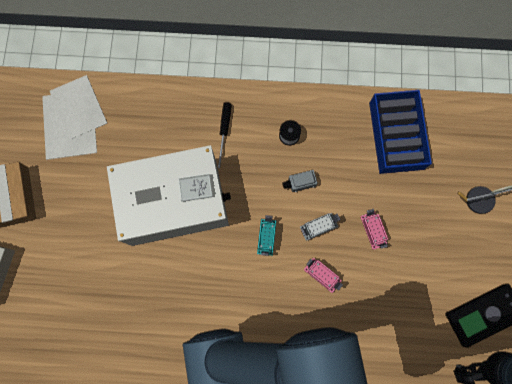

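Candidates: the grey part with levers and an open, pin-filled top at top(320,226)/scene(191,215); grey hood at top(300,181)/scene(229,237), closed with a gland; pink at top(375,229) and (323,273); turquoise at top(267,235). The part at (320,226) fits: grey, flanged, two levers and 135 mm from the hood. I'll confirm it in one crop and measure.

```bash
cat > h.py <<'E'
import cv2, numpy as np
from cell import telemetry, imaging, bot
from scipy.spatial.transform import Rotation as Ro
def ray(n,uv,st=None):
    c=imaging.get_calibration(n); p=np.array([(uv[0]-c["cx"])/c["fx"],(uv[1]-c["cy"])/c["fy"]])
    if n=="wrist":
        th=np.hypot(*p); d=np.array([*(p/th*np.sin(th)),np.cos(th)]) if th>1e-9 else np.array([0,0,1.])
        H=np.array(c["hand_eye"]); R=Ro.from_quat(st["tool_rot"]).as_matrix()
        return np.array(st["eef_pos"])+R@H[:3,3], R@H[:3,:3]@d
    R=cv2.Rodrigues(np.array(c["rvec"]))[0]; d=R.T@np.array([*p,1.]); return -R.T@np.array(c["tvec"]).ravel(), d/np.linalg.norm(d)
def onz(n,uv,z,st=None):
    o,d=ray(n,uv,st); return o+d*(z-o[2])/d[2]
def tri(r1,r2):
    (o1,d1),(o2,d2)=r1,r2
    s=np.linalg.lstsq(np.c_[d1,-d2],o2-o1,rcond=None)[0]; a=o1+s[0]*d1;b=o2+s[1]*d2
    return (a+b)/2,np.linalg.norm(a-b)
E
python3 - <<'E'
from h import *
T=cv2.imread("pics/top0.png");S=cv2.imread("pics/scene0.png")
def blob(img,box,f):
    x0,y0,x1,y1=box; c=img[y0:y1,x0:x1]; m=f(c).astype(np.uint8)
    n,l,s,ce=cv2.connectedComponentsWithStats(m); k=1+np.argmax(s[1:,4])
    p=np.argwhere(l==k)[:,::-1]+[x0,y0]; r=cv2.minAreaRect(p.astype(np.float32)); return r,s[k,4]
hsv=lambda c:cv2.cvtColor(c,cv2.COLOR_BGR2HSV)
dark=lambda c:c.max(2)<135
grey=lambda c:(hsv(c)[...,1]<75)&(c.max(2)>60)
ct,a=blob(T,(125,175,170,212),dark);print("cut top",ct,a)
cs,a=blob(S,(324,128,354,150),dark);print("cut scene",cs,a)
print(tri(ray("top",ct[0]),ray("scene",cs[0])),onz("top",ct[0],140),onz("scene",cs[0],140))
b=[onz("top",p,140) for p in cv2.boxPoints(ct)];print("cut corners",np.round(b,1))
ht,a=blob(T,(295,205,348,245),grey);print("h top",ht,a)
hs,a=blob(S,(170,193,212,235),grey);print("h scene",hs,a)
print(tri(ray("top",ht[0]),ray("scene",hs[0])),onz("top",ht[0],40))
print(np.round([onz("top",p,50) for p in cv2.boxPoints(ht)],1))
print(onz("top",(302,181),52))
A=cv2.resize(T[165:265,270:370],(400,400),interpolation=2);B=cv2.resize(S[175:275,145:245],(400,400),interpolation=2)
cv2.imwrite("pics/crop1.png",np.hstack([A,B]))
E
```

```text
cut top ((147.826904296875, 195.13462829589844), (12.355316162109375, 25.10286521911621), 78.69007110595703) 314
cut scene ((336.30767822265625, 138.96153259277344), (8.59785270690918, 19.414505004882812), 56.3099365234375) 137
(array([550.63922908, 256.17431182, 142.76169435]), np.float64(0.31750720953297007)) [551.07446391 256.70406537 140.        ] [547.53387366 259.13519282 140.        ]
cut corners [[558.5 292.9 140. ]
 [575.4 230.2 140. ]
 [543.7 220.6 140. ]
 [526.9 283.1 140. ]]
h top ((318.35272216796875, 225.9760284423828), (16.634878158569336, 35.421531677246094), 65.55604553222656) 520
h scene ((192.00001525878906, 212.0), (21.21320343017578, 42.42640686035156), 45.0) 700
(array([ 512.35026058, -198.94727726,   37.59365811]), np.float64(1.9647508620907412)) [ 511.66785809 -199.61074094   40.        ]
[[ 507.6 -144.9   50. ]
 [ 553.8 -231.9   50. ]
 [ 512.8 -252.1   50. ]
 [ 467.2 -165.5   50. ]]
[ 633.69633281 -148.08533868   52.        ]
```

View pics/crop1.png

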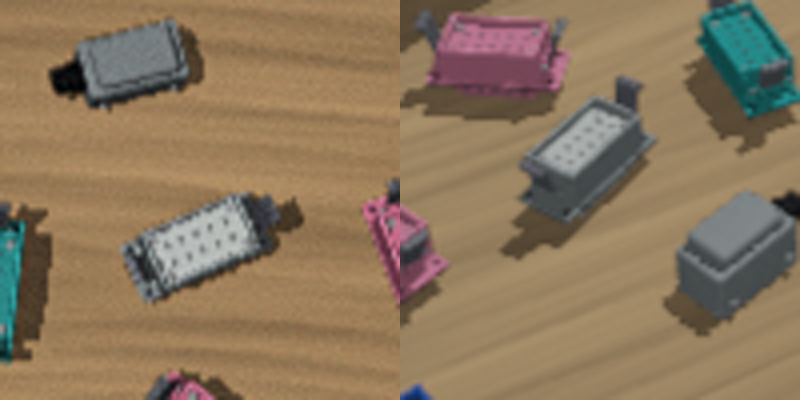

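The crop confirms it: the grey flanged part with a white pin insert and two levers, at top(320,226). The hood above it is closed with a gland. The checks agree:
- Housing is about (512,-199), triangulated at z 38 with its long axis turned about 28°.
- Cutout is about (551,257,142), turned about 15°.
- The hood is about 132 mm away.

Next I move over the housing.

Emit:
servo_tool:
  motion:
    - {"translation":[26,28,0],"twist":8,"grip":0}
    - {"translation":[26,28,0],"twist":8,"grip":0}
    - {"translation":[26,28,0],"twist":8,"grip":0}
    - {"translation":[26,28,0],"twist":8,"grip":0}
    - {"translation":[26,28,0],"twist":8,"grip":0}
    - {"translation":[26,28,0],"twist":8,"grip":0}
    - {"translation":[26,28,0],"twist":8,"grip":0}
    - {"translation":[26,28,0],"twist":8,"grip":0}

```text
time_s: 0.9
eef_pos: [406.2, -314.5, 249.9]
tool_rot: [0.741, 0.672, -0.0, -0.0]
contact_force: [0.4, 0.9, 1.0]
grip_width: 85.6
gripper_force: 0.0
```

Emit:
servo_tool:
  motion:
    - {"translation":[26,28,0],"twist":8,"grip":0}
    - {"translation":[26,28,0],"twist":8,"grip":0}
    - {"translation":[26,28,0],"twist":8,"grip":0}
    - {"translation":[26,28,0],"twist":8,"grip":0}
    - {"translation":[0,0,0],"twist":2,"grip":0}
    - {"translation":[0,0,0],"twist":0,"grip":0}
    - {"translation":[0,0,0],"twist":0,"grip":0}

```text
time_s: 1.6
eef_pos: [509.2, -204.0, 249.9]
tool_rot: [0.515, 0.857, -0.0, -0.0]
contact_force: [-0.2, -0.9, 0.1]
grip_width: 85.1
gripper_force: 0.0
```

```bash
python3 - <<'E'
from h import *
st=telemetry.observe(); im=imaging.capture("wrist"); cv2.imwrite("pics/w1.png",im[:,:,::-1])
np.save("w1.npy",st,allow_pickle=True); print(st["eef_pos"],st["tool_rot"],st["joint_pos"],st["time_s"],bot.tip_reach)
E
```

```text
[ 509.20779886 -204.02662428  249.92542107] [ 5.14737661e-01  8.57347607e-01 -8.57041075e-05 -4.62509469e-04] [-4.96668307e-01  3.23737816e-01  2.77272979e-03  1.25076291e+00
 -1.30523493e-04  5.84735150e-01] 1.6 19.0
```

View pics/w1.png

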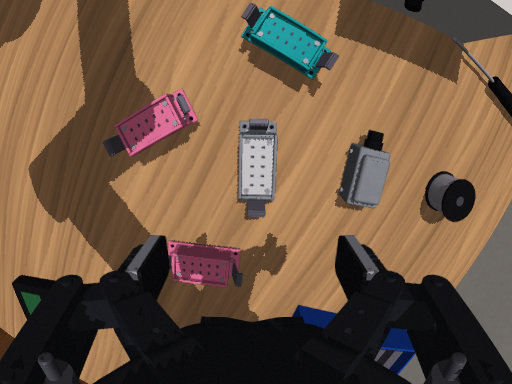

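The housing is upright at wrist(257,163), pin face about 240–274 × 137–200 and levers at (257,127) and (257,208). The jaws line up with it. Both pinks are to the left and the hood is to the right at (367,175).

```bash
cat >> h.py <<'E'
def house(im,seed,half=70):
    "white pin face and whole grey outline rectangles near seed"
    x0,y0=max(seed[0]-half,0),max(seed[1]-half,0); c=cv2.cvtColor(im[y0:seed[1]+half,x0:seed[0]+half],cv2.COLOR_RGB2HSV)
    out=[]
    for m in ((c[...,1]<50)&(c[...,2]>150),(c[...,1]<60)&(c[...,2]>70)):
        m=cv2.morphologyEx(m.astype(np.uint8),cv2.MORPH_CLOSE,np.ones((5,5)))
        n,l,s,ce=cv2.connectedComponentsWithStats(m); k=l[seed[1]-y0,seed[0]-x0] or 1+np.argmax(s[1:,4])
        p=(np.argwhere(l==k)[:,::-1]+[x0,y0]).astype(np.float32); out.append(cv2.minAreaRect(p))
    return out
E
python3 - <<'E'
from h import *
st=np.load("w1.npy",allow_pickle=True).item(); im=cv2.imread("pics/w1.png")[:,:,::-1].copy()
for r in house(im,(257,163)):
    print(r); b=np.array([onz("wrist",p,50,st) for p in cv2.boxPoints(r)])
    print(b.round(1).tolist(),b.mean(0).round(1),[np.linalg.norm(b[i]-b[i-1]).round(1) for i in range(4)], [np.degrees(np.arctan2(*(b[i]-b[i-1])[1::-1])).round(1) for i in range(4)])
print(onz("wrist",house(im,(257,163))[0][0],50,st))
E
```

```text
((259.0, 163.99996948242188), (33.99999237060547, 67.99998474121094), 0.0)
[[515.3, -242.1, 50.0], [479.2, -173.5, 50.0], [511.8, -156.0, 50.0], [549.7, -223.8, 50.0]] [ 514.  -198.8   50. ] [np.float64(39.0), np.float64(77.5), np.float64(36.9), np.float64(77.7)] [np.float64(-151.9), np.float64(117.7), np.float64(28.3), np.float64(-60.8)]
((257.35113525390625, 167.49684143066406), (38.11903381347656, 97.38221740722656), 1.2188752889633179)
[[520.5, -264.2, 50.0], [470.8, -163.6, 50.0], [507.5, -144.9, 50.0], [560.4, -244.1, 50.0]] [ 514.8 -204.2   50. ] [np.float64(44.7), np.float64(112.2), np.float64(41.2), np.float64(112.5)] [np.float64(-153.3), np.float64(116.3), np.float64(27.1), np.float64(-61.9)]
[ 513.4999339  -198.07924426   50.        ]
```

Emit:
servo_tool:
  motion:
    - {"translation":[0,0,-40],"twist":0,"grip":0}
    - {"translation":[0,0,-40],"twist":0,"grip":0}
    - {"translation":[0,0,-20],"twist":0,"grip":0}
    - {"translation":[0,0,0],"twist":0,"grip":0}
    - {"translation":[0,0,0],"twist":0,"grip":0}

```text
time_s: 2.15
eef_pos: [509.2, -204.6, 150.8]
tool_rot: [0.515, 0.857, 0.0, -0.0]
contact_force: [0.3, 0.2, -0.2]
grip_width: 85.4
gripper_force: 0.0
```

```bash
python3 - <<'E'
from h import *
st=telemetry.observe(); im=imaging.capture("wrist"); cv2.imwrite("pics/w2.png",im[:,:,::-1]); np.save("w2.npy",st,allow_pickle=True)
c=imaging.get_calibration("wrist");H=np.array(c["hand_eye"]);R=Ro.from_quat(st["tool_rot"]).as_matrix()
p=np.linalg.inv(H)@np.r_[R.T@(np.array([512,-199,50])-st["eef_pos"]),1]; th=np.arctan2(np.hypot(*p[:2]),p[2]); q=p[:2]/np.hypot(*p[:2])*th*c["fx"]+[c["cx"],c["cy"]]; print(st["eef_pos"],q)
s=tuple(int(v) for v in q)
for r in house(im,s,110):
    print(r); b=np.array([onz("wrist",p,50,st) for p in cv2.boxPoints(r)])
    print(b.round(1).tolist(),b.mean(0).round(1),[np.linalg.norm(b[i]-b[i-1]).round(1) for i in range(4)], [np.degrees(np.arctan2(*(b[i]-b[i-1])[1::-1])).round(1) for i in range(4)])
st1=np.load("w1.npy",allow_pickle=True).item(); im1=cv2.imread("pics/w1.png")[:,:,::-1].copy()
print(tri(ray("wrist",house(im1,(257,163))[0][0],st1),ray("wrist",house(im,s,110)[0][0],st)))
E
```

```text
[ 509.20601869 -204.61716607  150.79506443] [259.97649923 189.05438988]
((259.71728515625, 188.09066772460938), (43.13351058959961, 80.56139373779297), 1.3971810340881348)
[[511.4, -237.1, 50.0], [482.2, -177.3, 50.0], [511.6, -162.5, 50.0], [543.3, -221.3, 50.0]] [ 512.1 -199.6   50. ] [np.float64(35.6), np.float64(66.5), np.float64(32.9), np.float64(66.8)] [np.float64(-153.6), np.float64(116.0), np.float64(26.8), np.float64(-61.6)]
((259.5843505859375, 192.469482421875), (54.169918060302734, 135.89120483398438), 1.9091525077819824)
[[519.8, -266.9, 50.0], [470.9, -162.9, 50.0], [507.5, -144.7, 50.0], [562.2, -246.5, 50.0]] [ 515.1 -205.3   50. ] [np.float64(47.0), np.float64(114.9), np.float64(40.8), np.float64(115.6)] [np.float64(-154.4), np.float64(115.2), np.float64(26.4), np.float64(-61.7)]
(array([ 513.69673825, -200.05232098,   41.3299548 ]), np.float64(1.937833209853537))
```

View pics/w2.png

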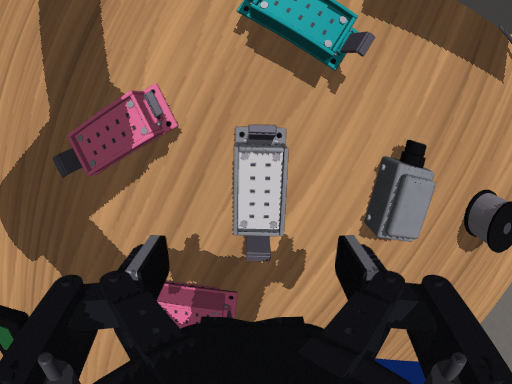

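Pin face at (260,188) and levers at (262,131) and (258,247). The centre is (513,-200) with the long axis at 117°. The pin face triangulates at z≈41, just inside the 50 mm rim, so this is consistent. Descending to grasp.

Emit:
servo_tool:
  motion:
    - {"translation":[4,4,-30],"twist":-1,"grip":0}
    - {"translation":[0,0,-30],"twist":0,"grip":0}
    - {"translation":[0,0,-25],"twist":0,"grip":0}
    - {"translation":[0,0,-15],"twist":0,"grip":0}
    - {"translation":[0,0,-10],"twist":0,"grip":0}
    - {"translation":[0,0,0],"twist":0,"grip":0}
    - {"translation":[0,0,0],"twist":0,"grip":0}
  newtons: 50

```text
time_s: 2.9
eef_pos: [514.7, -200.7, 41.7]
tool_rot: [0.522, 0.853, 0.0, 0.001]
contact_force: [-0.4, 0.4, 0.2]
grip_width: 85.3
gripper_force: 0.0
```

Emit:
servo_tool:
  motion:
    - {"translation":[0,0,0],"twist":0,"grip":110}
    - {"translation":[0,0,0],"twist":0,"grip":130}
    - {"translation":[0,0,0],"twist":0,"grip":160}
    - {"translation":[0,0,0],"twist":0,"grip":200}
    - {"translation":[0,0,0],"twist":0,"grip":255}
    - {"translation":[0,0,0],"twist":0,"grip":255}
    - {"translation":[0,0,0],"twist":0,"grip":255}
    - {"translation":[0,0,0],"twist":0,"grip":255}
  newtons: 50

```text
time_s: 3.7
eef_pos: [514.1, -200.4, 41.2]
tool_rot: [0.522, 0.853, -0.0, 0.001]
contact_force: [-1.9, 0.6, 4.8]
grip_width: 41.2
gripper_force: 51.8
```

Gripped at 41 mm, which matches the shell. Lifting and carrying.

Emit:
servo_tool:
  motion:
    - {"translation":[0,0,5],"twist":0,"grip":255}
    - {"translation":[0,0,10],"twist":0,"grip":255}
    - {"translation":[0,0,30],"twist":0,"grip":255}
    - {"translation":[0,0,40],"twist":0,"grip":255}
    - {"translation":[0,0,40],"twist":0,"grip":255}
    - {"translation":[0,0,40],"twist":0,"grip":255}
    - {"translation":[0,0,30],"twist":0,"grip":255}
    - {"translation":[0,0,0],"twist":0,"grip":255}
  newtons: 70

```text
time_s: 4.5
eef_pos: [515.9, -201.1, 240.6]
tool_rot: [0.522, 0.853, 0.0, 0.004]
contact_force: [0.8, -1.1, -2.4]
grip_width: 40.7
gripper_force: 71.5
```

Emit:
servo_tool:
  motion:
    - {"translation":[2,20,0],"twist":-1,"grip":255}
    - {"translation":[2,30,0],"twist":-1,"grip":255}
    - {"translation":[2,30,0],"twist":-1,"grip":255}
    - {"translation":[2,30,0],"twist":-1,"grip":255}
    - {"translation":[2,30,0],"twist":-1,"grip":255}
    - {"translation":[2,30,0],"twist":-1,"grip":255}
    - {"translation":[2,30,0],"twist":-1,"grip":255}
    - {"translation":[2,30,0],"twist":-1,"grip":255}

```text
time_s: 5.3
eef_pos: [528.4, 31.3, 233.6]
tool_rot: [0.58, 0.814, -0.001, -0.001]
contact_force: [0.7, 0.1, -2.2]
grip_width: 40.6
gripper_force: 71.4
```

Emit:
servo_tool:
  motion:
    - {"translation":[2,30,0],"twist":-1,"grip":255}
    - {"translation":[2,30,0],"twist":-1,"grip":255}
    - {"translation":[2,30,0],"twist":-1,"grip":255}
    - {"translation":[2,25,0],"twist":-1,"grip":255}
    - {"translation":[1,10,0],"twist":0,"grip":255}
    - {"translation":[0,0,0],"twist":0,"grip":255}
    - {"translation":[0,0,0],"twist":0,"grip":255}

```text
time_s: 6.0
eef_pos: [538.1, 154.2, 234.5]
tool_rot: [0.608, 0.794, -0.001, -0.0]
contact_force: [-0.2, -0.1, -2.4]
grip_width: 40.8
gripper_force: 71.3
```

```bash
python3 - <<'E'
from h import *
st=telemetry.observe(); im=imaging.capture("wrist"); cv2.imwrite("pics/w3.png",im[:,:,::-1]); np.save("w3.npy",st,allow_pickle=True)
print(st["eef_pos"],st["tool_rot"],st["contact_force"],st["ft_torque"])
E
```

```text
[538.09980016 154.20522953 234.52693734] [ 6.08096982e-01  7.93862228e-01 -8.75345459e-04 -2.39203385e-04] [-0.18361271 -0.11745643 -2.43385857] [ 0.06059924 -0.00679701 -0.01267436]
```

View pics/w3.png

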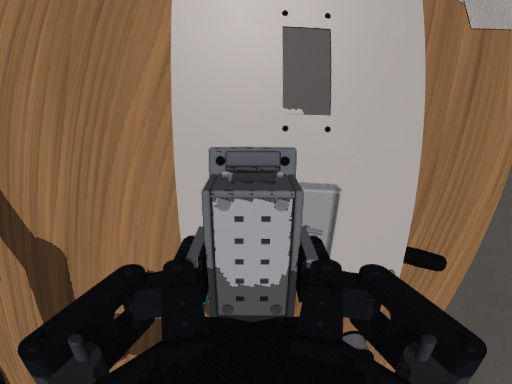

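I stopped 100 mm short on purpose of the view. The cutout is clear at (283–331 × 26–115), with the dish of screws at about (320,220). The housing in hand shows its flange's far end at row 148 (columns 209–297). Measuring both.

```bash
python3 - <<'E'
from h import *
st=np.load("w3.npy",allow_pickle=True).item(); im=cv2.imread("pics/w3.png"); g=cv2.cvtColor(im,cv2.COLOR_BGR2GRAY).astype(float)
x0,y0=262,18; m=(g[y0:122,x0:352]<130).astype(np.uint8)
m=cv2.morphologyEx(m,cv2.MORPH_OPEN,np.ones((3,3)))
n,l,s,ce=cv2.connectedComponentsWithStats(m); k=1+np.argmax(s[1:,4]); pts=(np.argwhere(l==k)[:,::-1]+[x0,y0])
hull=cv2.convexHull(pts.astype(np.int32)); print(s[k])
P=np.array([onz("wrist",p[0],140,st)[:2] for p in hull],np.float32); r=cv2.minAreaRect(P); print("cut",r); print(cv2.boxPoints(r))
R=Ro.from_quat(st["tool_rot"]).as_matrix()
print("toolx deg",np.degrees(np.arctan2(R[1,0],R[0,0])))
print("col252",[(i,g[i,249:256].mean().round()) for i in range(140,156)]); print("row158",g[156:161,202:216].mean(0).round(),g[156:161,290:304].mean(0).round())
for uv,dz in(((252.5,147.5),-26),((252.5,147.5),-21),((209,158),-21),((296.5,158),-21),((252.5,262),2),((252.5,262),0)):
    q=onz("wrist",uv,st["eef_pos"][2]+dz,st); print(uv,dz,(R.T@(q-st["eef_pos"])).round(1))
# second view height check of the cutout against the top camera
print(tri(ray("top",(147.83,195.13)),ray("wrist",cv2.minAreaRect(hull)[0],st)))
E
```

```text
[  21    8   48   89 4074]
cut ((550.7703857421875, 256.493896484375), (35.33777618408203, 65.78829193115234), 15.461089134216309)
[[524.97186 283.48743]
 [542.50995 220.0799 ]
 [576.5689  229.50037]
 [559.0308  292.9079 ]]
toolx deg 105.09593836243661
col252 [(140, np.float64(168.0)), (141, np.float64(168.0)), (142, np.float64(167.0)), (143, np.float64(167.0)), (144, np.float64(167.0)), (145, np.float64(166.0)), (146, np.float64(148.0)), (147, np.float64(95.0)), (148, np.float64(79.0)), (149, np.float64(98.0)), (150, np.float64(80.0)), (151, np.float64(62.0)), (152, np.float64(80.0)), (153, np.float64(88.0)), (154, np.float64(88.0)), (155, np.float64(87.0))]
row158 [165. 164. 165. 164. 165. 164. 145.  81.  92.  99.  98.  98.  98.  85.] [ 96.  96.  96.  97.  95.  84. 110. 165. 165. 164. 165. 165. 165. 164.]
(252.5, 147.5) -26 [47.6 -0.8 26. ]
(252.5, 147.5) -21 [48.3 -0.8 21. ]
(209, 158) -21 [ 43.2 -22.4  21. ]
(296.5, 158) -21 [43.2 21.1 20.9]
(252.5, 262) 2 [-1.8 -0.8 -2. ]
(252.5, 262) 0 [-3.  -0.8  0. ]
(array([549.3771231 , 254.83821664, 148.03204725]), np.float64(0.4393404916950993))
```

Cutout is (550.8,256.5), 35×66 and turned 15.5°, matching its size. In the tool frame the housing centre is about (-2,-0.8). So the shift is about (+13,+104), with almost no twist.

Emit:
servo_tool:
  motion:
    - {"translation":[2,16,0],"twist":0,"grip":255}
    - {"translation":[3,22,0],"twist":0,"grip":255}
    - {"translation":[3,22,0],"twist":0,"grip":255}
    - {"translation":[3,22,0],"twist":0,"grip":255}
    - {"translation":[2,16,0],"twist":0.4,"grip":255}
    - {"translation":[0,6,0],"twist":0,"grip":255}
    - {"translation":[0,0,0],"twist":0,"grip":255}
    - {"translation":[0,0,0],"twist":0,"grip":255}

```text
time_s: 6.85
eef_pos: [551.5, 258.3, 235.3]
tool_rot: [0.605, 0.796, -0.0, 0.0]
contact_force: [0.8, -0.4, -1.1]
grip_width: 40.9
gripper_force: 71.3
```

Emit:
servo_tool:
  motion:
    - {"translation":[0,0,-20],"twist":0,"grip":255}
    - {"translation":[0,0,-15],"twist":0,"grip":255}
    - {"translation":[0,0,-8],"twist":0,"grip":255}
    - {"translation":[0,0,0],"twist":0,"grip":255}
    - {"translation":[0,0,0],"twist":0,"grip":255}

```text
time_s: 7.35
eef_pos: [551.8, 258.6, 192.8]
tool_rot: [0.606, 0.796, 0.0, 0.0]
contact_force: [0.4, -0.6, -2.4]
grip_width: 40.8
gripper_force: 71.4
```

```bash
python3 - <<'E'
from h import *
E=[];Q=[]
for i in range(4):
    st=telemetry.observe(); E.append(st["eef_pos"]);Q.append(st["tool_rot"])
    im=imaging.capture(("wrist","scene","wrist","top")[i]); cv2.imwrite(f"pics/v{i}.png",im[:,:,::-1])
print(np.array(E).round(1)); q=np.array(Q).mean(0);print(q, 2*np.degrees(np.arctan2(q[1],q[0])),st["contact_force"],st["ft_torque"],st["time_s"])
S=cv2.imread("pics/v1.png");W=cv2.imread("pics/v0.png")
cv2.imwrite("pics/v.png",np.hstack([cv2.resize(S[70:200,270:400],(390,390),interpolation=2),cv2.resize(W[60:320,120:380],(390,390),interpolation=2)]))
E
```

```text
[[551.8 258.6 192.8]
 [552.1 258.8 193.2]
 [552.3 259.  193.4]
 [552.3 259.1 193.4]]
[6.05454950e-01 7.95879203e-01 5.64080179e-04 4.22651471e-04] 105.47680029690781 [-0.60533373  0.648617   -2.20291329] [ 0.02746676 -0.02405685  0.01333519] 7.5
```

View pics/v.png

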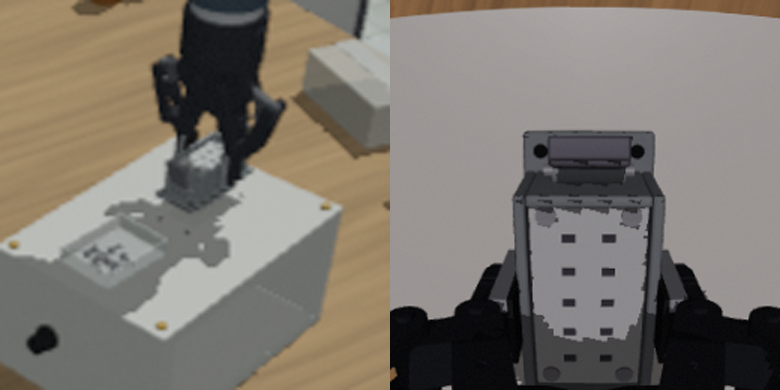

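The housing is level and upright above the cutout (scene crop ~(200,170)), and the dish is clear. Lowering in gentle steps while watching the force.

Emit:
servo_tool:
  motion:
    - {"translation":[-0.5,0,-3],"twist":0,"grip":255}
    - {"translation":[0,0,-3],"twist":0,"grip":255}
    - {"translation":[0,0,-3],"twist":0,"grip":255}
    - {"translation":[0,0,-2],"twist":0,"grip":255}
    - {"translation":[0,0,-2],"twist":0,"grip":255}
    - {"translation":[0,0,0],"twist":0,"grip":255}
    - {"translation":[0,0,0],"twist":0,"grip":255}

```text
time_s: 8.25
eef_pos: [551.1, 259.0, 179.3]
tool_rot: [0.605, 0.796, -0.0, -0.0]
contact_force: [-0.0, -0.5, -2.7]
grip_width: 40.6
gripper_force: 71.4
```

Emit:
servo_tool:
  motion:
    - {"translation":[0,0,-1],"twist":0,"grip":255}
    - {"translation":[0,0,-1],"twist":0,"grip":255}
    - {"translation":[0,0,-1],"twist":0,"grip":255}
    - {"translation":[0,0,-1],"twist":0,"grip":255}
    - {"translation":[0,0,0],"twist":0,"grip":255}
    - {"translation":[0,0,0],"twist":0,"grip":255}

```text
time_s: 8.85
eef_pos: [551.1, 259.0, 175.3]
tool_rot: [0.605, 0.796, -0.0, 0.0]
contact_force: [-0.2, 0.2, -1.9]
grip_width: 40.7
gripper_force: 71.4
```

The insert is entering freely, about 5 mm in with no contact force.

Emit:
servo_tool:
  motion:
    - {"translation":[0,0,-1],"twist":0,"grip":255}
    - {"translation":[0,0,-1],"twist":0,"grip":255}
    - {"translation":[0,0,-1],"twist":0,"grip":255}
    - {"translation":[0,0,-1],"twist":0,"grip":255}
    - {"translation":[0,0,0],"twist":0,"grip":255}
    - {"translation":[0,0,0],"twist":0,"grip":255}

```text
time_s: 9.45
eef_pos: [551.1, 259.0, 171.3]
tool_rot: [0.605, 0.796, -0.0, 0.0]
contact_force: [-0.4, -0.0, -2.1]
grip_width: 40.7
gripper_force: 71.4
```

Emit:
servo_tool:
  motion:
    - {"translation":[0,0,-1],"twist":0,"grip":255}
    - {"translation":[0,0,-1],"twist":0,"grip":255}
    - {"translation":[0,0,-1],"twist":0,"grip":255}
    - {"translation":[0,0,0],"twist":0,"grip":255}
    - {"translation":[0,0,0],"twist":0,"grip":255}

```text
time_s: 9.95
eef_pos: [551.1, 259.0, 168.3]
tool_rot: [0.605, 0.796, -0.0, 0.0]
contact_force: [0.1, 0.6, -2.1]
grip_width: 40.9
gripper_force: 71.4
```

Emit:
servo_tool:
  motion:
    - {"translation":[0,0,-0.5],"twist":0,"grip":255}
    - {"translation":[0,0,-0.5],"twist":0,"grip":255}
    - {"translation":[0,0,0],"twist":0,"grip":255}
    - {"translation":[0,0,0],"twist":0,"grip":255}

```text
time_s: 10.35
eef_pos: [551.1, 259.0, 167.3]
tool_rot: [0.605, 0.796, 0.0, 0.0]
contact_force: [-0.6, -1.0, -2.9]
grip_width: 41.1
gripper_force: 71.4
```

Emit:
servo_tool:
  motion:
    - {"translation":[0,0,-0.5],"twist":0,"grip":255}
    - {"translation":[0,0,-0.5],"twist":0,"grip":255}
    - {"translation":[0,0,0],"twist":0,"grip":255}
    - {"translation":[0,0,0],"twist":0,"grip":255}

```text
time_s: 10.75
eef_pos: [551.1, 259.0, 166.3]
tool_rot: [0.605, 0.796, 0.0, 0.0]
contact_force: [-1.2, -0.9, -2.1]
grip_width: 41.0
gripper_force: 71.5
```

Emit:
servo_tool:
  motion:
    - {"translation":[0,0,-0.3],"twist":0,"grip":255}
    - {"translation":[0,0,-0.3],"twist":0,"grip":255}
    - {"translation":[0,0,0],"twist":0,"grip":255}
    - {"translation":[0,0,0],"twist":0,"grip":255}

```text
time_s: 11.15
eef_pos: [551.1, 259.0, 166.3]
tool_rot: [0.605, 0.796, 0.0, 0.0]
contact_force: [-1.9, -0.2, 3.2]
grip_width: 40.8
gripper_force: 72.0
```

```bash
python3 - <<'E'
from h import *
F=[];T=[]
for i in range(3):
    imaging.capture("top"); s=telemetry.observe(); F.append(s["contact_force"]);T.append(s["ft_torque"])
print(np.mean(F,0).round(2),np.mean(T,0).round(3),s["eef_pos"].round(2),s["time_s"])
E
```

```text
[-2.85 -0.24  4.63] [-0.186  0.455 -0.038] [551.13 259.   166.27] 11.3
```

Seat contact is at TCP 166.3, against 166.2 predicted. Raising the push gradually.

Emit:
servo_tool:
  motion:
    - {"translation":[0,0,-0.2],"twist":0,"grip":255}
    - {"translation":[0,0,0],"twist":0,"grip":255}
    - {"translation":[0,0,0],"twist":0,"grip":255}
    - {"translation":[0,0,0],"twist":0,"grip":255}

```text
time_s: 11.7
eef_pos: [551.1, 259.0, 166.3]
tool_rot: [0.605, 0.796, 0.0, 0.0]
contact_force: [-3.1, -0.5, 7.0]
grip_width: 40.7
gripper_force: 72.5
```

```bash
cat > f.py <<'E'
from h import *
F=[];T=[]
for i in range(5):
    imaging.capture("top"); s=telemetry.observe(); F.append(s["contact_force"]);T.append(s["ft_torque"])
print(np.array(F)[:,2].round(1),np.mean(F,0).round(2),np.mean(T,0).round(3),s["eef_pos"].round(2),s["tool_rot"].round(4),s["time_s"])
E
python3 f.py
```

```text
[6.9 6.3 6.9 7.4 6.8] [-3.02 -0.99  6.84] [-0.245  0.631 -0.034] [551.15 259.   166.27] [6.053e-01 7.960e-01 3.000e-04 2.000e-04] 11.95
```

Emit:
servo_tool:
  motion:
    - {"translation":[-0.2,0,-0.1],"twist":0,"grip":255}
    - {"translation":[0,0,-0.1],"twist":0,"grip":255}
    - {"translation":[0,0,0],"twist":0,"grip":255}
    - {"translation":[0,0,0],"twist":0,"grip":255}
    - {"translation":[0,0,0],"twist":0,"grip":255}

```text
time_s: 12.45
eef_pos: [551.1, 259.0, 166.2]
tool_rot: [0.605, 0.796, 0.0, 0.0]
contact_force: [-4.1, -0.7, 6.2]
grip_width: 40.9
gripper_force: 72.6
```

```bash
python3 f.py
```

```text
[7.1 6.7 6.7 6.5 8. ] [-2.83 -1.13  7.02] [-0.29   0.691 -0.006] [551.12 259.01 166.26] [6.053e-01 7.960e-01 4.000e-04 4.000e-04] 12.7
```

Emit:
servo_tool:
  motion:
    - {"translation":[0,0,-0.2],"twist":0,"grip":255}
    - {"translation":[0,0,0],"twist":0,"grip":255}
    - {"translation":[0,0,0],"twist":0,"grip":255}
    - {"translation":[0,0,0],"twist":0,"grip":255}

```text
time_s: 13.1
eef_pos: [551.1, 259.0, 166.3]
tool_rot: [0.605, 0.796, 0.001, 0.0]
contact_force: [-3.7, -1.6, 7.1]
grip_width: 40.5
gripper_force: 72.7
```

```bash
python3 f.py
```

```text
[8.1 7.9 8.3 8.8 7.7] [-3.4  -1.48  8.14] [-0.338  0.773 -0.002] [551.13 259.01 166.28] [6.053e-01 7.960e-01 5.000e-04 4.000e-04] 13.35
```

Emit:
servo_tool:
  motion:
    - {"translation":[-0.3,0,-0.2],"twist":0,"grip":255}
    - {"translation":[0,0,0],"twist":0,"grip":255}
    - {"translation":[0,0,0],"twist":0,"grip":255}
    - {"translation":[0,0,0],"twist":0,"grip":255}

```text
time_s: 13.75
eef_pos: [551.1, 259.0, 166.2]
tool_rot: [0.605, 0.796, 0.001, 0.001]
contact_force: [-3.0, -1.9, 8.4]
grip_width: 40.6
gripper_force: 72.8
```

```bash
python3 f.py
```

```text
[8.7 8.6 8.2 9.8 8.9] [-2.75 -1.34  8.81] [-0.38   0.756 -0.003] [551.13 259.01 166.27] [6.053e-01 7.960e-01 7.000e-04 7.000e-04] 14.0
```

The push is steady: 8.8 N at the wrist plus the 2.2 N weight, so about 11 N on the roof and 10 N midway. Holding for over three seconds.

Emit:
servo_tool:
  motion:
    - {"translation":[0,0,0],"twist":0,"grip":255}
    - {"translation":[0,0,0],"twist":0,"grip":255}
    - {"translation":[0,0,0],"twist":0,"grip":255}
    - {"translation":[0,0,0],"twist":0,"grip":255}
    - {"translation":[0,0,0],"twist":0,"grip":255}
    - {"translation":[0,0,0],"twist":0,"grip":255}
    - {"translation":[0,0,0],"twist":0,"grip":255}
    - {"translation":[0,0,0],"twist":0,"grip":255}

```text
time_s: 14.8
eef_pos: [551.1, 259.0, 166.2]
tool_rot: [0.605, 0.796, 0.001, 0.001]
contact_force: [-2.5, -1.6, 8.5]
grip_width: 40.8
gripper_force: 72.8
```

Emit:
servo_tool:
  motion:
    - {"translation":[0,0,0],"twist":0,"grip":255}
    - {"translation":[0,0,0],"twist":0,"grip":255}
    - {"translation":[0,0,0],"twist":0,"grip":255}
    - {"translation":[0,0,0],"twist":0,"grip":255}
    - {"translation":[0,0,0],"twist":0,"grip":255}
    - {"translation":[0,0,0],"twist":0,"grip":255}
    - {"translation":[0,0,0],"twist":0,"grip":255}
    - {"translation":[0,0,0],"twist":0,"grip":255}

```text
time_s: 15.6
eef_pos: [551.1, 259.0, 166.2]
tool_rot: [0.605, 0.796, 0.001, 0.001]
contact_force: [-2.9, -1.1, 8.6]
grip_width: 40.6
gripper_force: 72.8
```

Emit:
servo_tool:
  motion:
    - {"translation":[0,0,0],"twist":0,"grip":255}
    - {"translation":[0,0,0],"twist":0,"grip":255}
    - {"translation":[0,0,0],"twist":0,"grip":255}
    - {"translation":[0,0,0],"twist":0,"grip":255}
    - {"translation":[0,0,0],"twist":0,"grip":255}
    - {"translation":[0,0,0],"twist":0,"grip":255}
    - {"translation":[0,0,0],"twist":0,"grip":255}
    - {"translation":[0,0,0],"twist":0,"grip":255}

```text
time_s: 16.4
eef_pos: [551.1, 259.0, 166.3]
tool_rot: [0.605, 0.796, 0.001, 0.001]
contact_force: [-2.8, -1.8, 9.0]
grip_width: 41.1
gripper_force: 72.8
```

Emit:
servo_tool:
  motion:
    - {"translation":[0,0,0],"twist":0,"grip":255}
    - {"translation":[0,0,0],"twist":0,"grip":255}
    - {"translation":[0,0,0],"twist":0,"grip":255}
    - {"translation":[0,0,0],"twist":0,"grip":255}
    - {"translation":[0,0,0],"twist":0,"grip":255}
    - {"translation":[0,0,0],"twist":0,"grip":255}
    - {"translation":[0,0,0],"twist":0,"grip":255}
    - {"translation":[0,0,0],"twist":0,"grip":255}

```text
time_s: 17.2
eef_pos: [551.1, 259.0, 166.3]
tool_rot: [0.605, 0.796, 0.001, 0.001]
contact_force: [-3.8, -1.3, 9.1]
grip_width: 41.3
gripper_force: 72.8
```

```bash
python3 f.py; python3 - <<'E'
from h import *
S=imaging.capture("scene")[:,:,::-1];W=imaging.capture("wrist")[:,:,::-1]
cv2.imwrite("pics/e.png",np.hstack([cv2.resize(S[90:190,290:390],(400,400),interpolation=2),cv2.resize(W[60:320,120:380],(400,400),interpolation=2)]))
E
```

```text
[7.9 9.2 8.6 9.1 8.1] [-2.62 -1.61  8.59] [-0.37   0.767  0.014] [551.08 259.01 166.24] [6.053e-01 7.960e-01 7.000e-04 6.000e-04] 17.45
```

View pics/e.png

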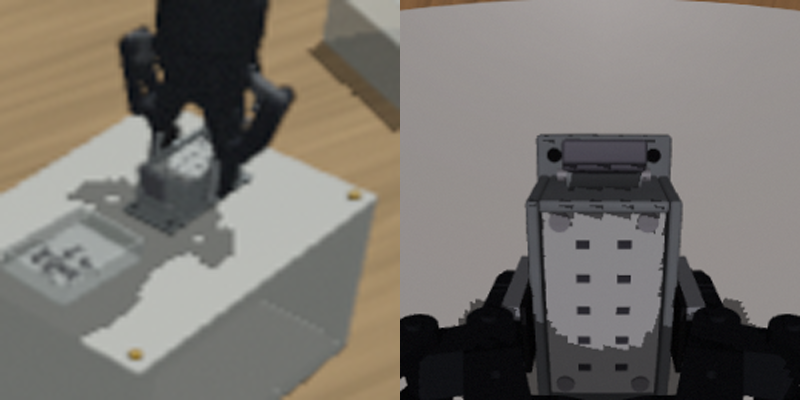

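The flange lies flat on the roof (scene crop ~(170,200)) and the view in hand hasn't changed, so nothing slipped. The push has held for over three seconds, so I'm handing in.

```bash
python3 -c "from cell import job_done; print(job_done())"
```

```text
the job is handed in; nothing more can be done
None
```

The grey housing is seated in the cutout with its flange flat, still gripped and pressed down after more than 3 s at about 9 N measured at the wrist (about 11 N on the roof with the housing's weight); I touched nothing else and handed the job in.

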